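# Shut, latch and start the vacuum sealer

### The arm

A 6-joint arm with a two-finger parallel gripper is mounted at the origin on a cart in front of the work surface, level with it; the furniture and walls round the work are solid. World frame = base frame: x ahead of the robot, y to its left, z up, the work surface at z = 0. Lengths are in m, angles in rad, forces in N, time in s.
With the tool pointing down it reaches from about 0.25 to 0.725 m from the base axis. Payload 4 kg.
Tool frame: the origin (TCP) lies at the very end of the fingers, on their centre line; the grasp point (between the pads) lies 19 mm behind it; z points along the fingers, y is the line along which they close (so a half turn about z gives the same grasp; the last joint's range is limited). The gripper opens to 85 mm and grips with 20 to 120 N. Pads are 22 mm wide; open, the fingers measure 114 mm over their backs; the gripper's body (76 mm by 85 mm) begins 54 mm behind the grasp point. The pads swing forward as they close: fully open they stand 13 mm farther back than shut.
Start: joints at [-1.147, 0.241, 0.005, 1.335, 0, 1.571], TCP at [0.206, -0.456, 0.231] pointing down, gripper open.
Joint ranges: [-2.72, 2.72], [-1.05, 1.87], [-1.09, 1.28], [-1.99, 2.15], [-1.42, 1.44], [-3.14, 3.14]. Speed limits (rad/s): [2.79, 2.79, 3.14, 3.14, 3.14, 3.14].

### API

Orientations are given as a unit quaternion [x, y, z, w].
In Python, from workcell import telemetry, vision, workorder gives the robot as it stands.
- The arm moves only by the shell command python3 -m inch 'ROWS'. ROWS is JSON, a list of rows, each a list of 3 entries, a list of its own where there are three numbers: the turn, a rotation vector about the tool's x, y, z scaled (see below), then the shift along the tool's x, y, z scaled (see below), then the closure, from -1 (fully open) to 1 (shut). A call has 1 to 10 rows; each row shifts and turns the commanded pose from where the row before left it, along the tool's axes as they then stand; what a row does not reach is not made up. The controller multiplies each number of a shift by 0.3 m and each number of a turn by 360 degrees. A row lasts 1/12 s, in which the tool goes at most 41.7 mm and 7.16 degrees, less where a joint would pass 70% of its speed; a pose out of reach is approached as far as the arm can. A call with a number of a shift or a turn outside -1 to 1 is refused whole. A call with a gripper value outside its range is refused whole. The fingers move at their own pace and stop on an object; the grip force is fixed at half the most. Time passes only in rows, so rows that do not move let the fingers close. It gives the time, the measured TCP pose, the force, the opening and the grip force at its end, in the units of the state.
- telemetry.get_obs(): the state, without advancing time (a new reading comes with each control period).
- vision.camera(name): name is "side" or "top"; returns a dict with "img" (420x560x3 uint8, red, green, blue), "fov_y" (degrees; the focal length in pixels is half the picture's height over the tangent of half this angle, whatever the lens; pixels are square), "cx", "cy" (the principal point, pixels), "pose" (4x4, takes a point from camera to world coordinates). Camera axes: x right, y up, looking along -z (the intrinsics and any distortion apply to the point x, -y, -z); pixel columns grow to the right and rows downward; lengths in m; the calibration is good to about 2 mm. A picture is of the moment at which its call begins. There is no depth.
- workorder.job_done(): hands the job in; it is judged then, once.
The state is a dict: "clock": time; "joint_pos": joint angles; "joint_vel": joint speeds; "tau": joint torques, N m; "eef_pos": TCP position; "tool_rot": TCP orientation; "ft_force": force on the tool from outside, world axes, zero at the start; "ft_torque": the same for the moment, N m; "grip_width": finger opening in m; "grasp_force": force on a finger pad.
Only numpy, scipy, OpenCV 4.12 (cv2) and the standard library are available. Lean on these libraries where they do the work, as an engineer would, in place of code of your own. Each camera call takes 0.05 s, during which the arm holds its last target. There are 200 camera calls.

### The job

Give the empty vacuum sealer on the worktop a trial run, only pressing with the closed fingertips: push its lid fully shut, press the latch at its left end all the way down, then the latch at its right end, and last press the long bar key all the way in for a moment and let it come back up. Left and right are as seen by the robot. Do not press the round or the square key, do not lift the lid or pick anything up, and leave the things standing about where they are.

Things in the scene. Friction and masses are not known exactly. Their poses are not given: they have to be found in the camera images.
- sealer: white compact vacuum sealer, fixed to the worktop, 150 (x) by 260 (y) mm, base 40 mm high; the highest part is the lid. Origin: centre of its underside; its front faces its own -x (towards the robot), +y is its left end, z up. Front apron: three keys in a row along y, 53 mm in front of the origin and 60 mm apart. Behind them the lid; at each end beside the lid a push latch
- lid (a joint): hinge of the lid along the rear edge (axis 70 mm behind the sealer's origin, 43 mm up): 0 = shut, grows as the lid opens; it starts ajar, 0.15 to 0.35. The hinge is stiff: the lid stays where it is left; 1 to 5 N at its front edge closes it. Lid 100 mm deep, 166 mm wide, 20 mm thick, its top 62 mm above the worktop when shut
- lid_press (a point): point on the lid's top face, middle of its width, 14 mm behind its front edge; it moves with the lid. When shut it is 16 mm in front of the sealer's origin (sealer -x) and 62 mm above the worktop
- latch_left (a joint): push latch at the sealer's left (+y) end: 0 = up, 0.008 m = fully down. No spring: it stays down; needs about 4 N
- latch_left_top (a point): centre of the top of the left latch, a grey ribbed cap 46 (x) by 32 (y) mm; 60 mm above the worktop when up, 108 mm left of the sealer's origin; the lid's side is 25 mm from it
- latch_right (a joint): push latch at the sealer's right (-y) end: 0 = up, 0.008 m = fully down. No spring: it stays down; needs about 4 N
- latch_right_top (a point): centre of the top of the right latch, same shape and height, 108 mm right of the sealer's origin
- key_bar (a joint): the long bar key: 0 = up, 0.005 m = fully pressed; sprung, about 5 N to the bottom, comes back up when let go
- key_bar_top (a point): centre of the top of the long bar key, 16 (x) by 42 (y) mm, black, 51 mm above the worktop. The three keys stand in any order along the row
- key_round (a joint): the round key (stop): 0 = up, 0.005 m = pressed, same spring; not to be pressed
- key_round_top (a point): centre of the top of the round key, 20 mm across, black, 51 mm above the worktop
- key_square (a joint): the square key (seal only): 0 = up, 0.005 m = pressed, same spring; not to be pressed
- key_square_top (a point): centre of the top of the square key, 17 mm a side, black, 51 mm above the worktop
- tumbler: upturned drinking glass, 81 mm across, 91 mm high, behind the sealer; origin at the centre of its underside; bystander
- tuna_tin: flat tin, 86 mm across, 40 mm high, behind the sealer; origin at the centre of its underside; bystander
- salt_shaker: salt shaker, 44 mm across, 90 mm high, beside the sealer's right end; origin at the centre of its underside; bystander
- scrub_brush: scrubbing brush with a bow handle, 30 by 85 mm, 55 mm high, near the front edge to the left; origin at the centre of its underside; bystander
- garlic: garlic bulb, 50 mm, near the front edge to the right; origin at the centre of its underside; bystander

How it is judged:
On the way, in this order (a step that is already met when the one before it is completed fails the run):
1. the lid is pushed shut (value of joint lid below 0.03 rad), for 0.2 s.
2. the left latch is down, the lid still shut (value of joint lid below 0.03 rad and value of joint latch_left above 0.0065 m), for 0.2 s.
3. the right latch is down too (all of step 2 and value of joint latch_right above 0.0065 m), for 0.2 s.
4. the long bar key is pressed in (all of step 3 and value of joint key_bar above 0.004 m), for 0.1 s.
At the end, for the whole second after the job is handed in: the lid is shut (under 0.03 rad), both latches are down (over 6.5 of 8 mm), the bar key has been pressed (over 4 of 5 mm) last of all and all three keys are up again (under 1.5 mm) (all of step 3 and value of joint each of key_bar, key_round, key_square below 0.0015 m); the robot touches nothing.
It fails at once if a latch is pressed down before the lid is shut, or the right latch before the left one ((value of joint lid above 0.05 rad and value of joint any of latch_left, latch_right above 0.004 m) or (value of joint latch_right above 0.004 m and value of joint latch_left below 0.006 m)).
It fails at once if the bar key is pressed before both latches are down (value of joint key_bar above 0.003 m and value of joint any of latch_left, latch_right below 0.006 m).
It fails at once if the round or the square key is pressed (value of joint any of key_round, key_square above 0.003 m).
It fails at once if the lid is lifted (value of joint lid above 0.45 rad).
It fails at once if a thing standing about is lifted or pushed more than 30 mm, or knocked over (distance of any of tumbler, tuna_tin, salt_shaker, scrub_brush, garlic from where it was at the start of the episode above 0.03 m or angle between any of tumbler, tuna_tin, salt_shaker, scrub_brush's own z axis and vertical above 0.6 rad).
It also fails if it takes over 51 s, if anything falls off the work surface, if the arm or the gripper's body presses on something with over 40 N, if the wrist force passes 120 N, or if a joint passes its speed limit or range.

## Working session

There is one attempt and no reset: what is moved stays moved. The work goes in short steps, Python scripts to look and compute and a shell command to move; the robot and the scene stay as the last step left them, time stands still between calls to the robot, and variables do not carry over. Pictures are saved under pics/ and viewed, at most 10 in all, crops included, and the job is handed in when it is done.

```bash
mkdir -p pics; ls
python3 - <<'E'
from workcell import telemetry, vision
import cv2,numpy as np
for n in ("top","side"):
    c=vision.camera(n); cv2.imwrite(f"pics/{n}0.png",c["img"][:,:,::-1]); np.save(n+"0.npy",c["img"])
    print(n,{k:v for k,v in c.items() if k!="img"})
print(telemetry.get_obs())
E
```

```text
pics
top {'fov_y': 56.347568734621376, 'cx': 273.82041054754444, 'cy': 207.14408203981702, 'pose': array([[ 2.56961179e-02,  9.85212557e-01, -1.69398721e-01,
         3.96852016e-01],
       [-9.99660143e-01,  2.60690850e-02, -2.24028776e-05,
        -1.20142681e-01],
       [ 4.39399805e-03,  1.69341725e-01,  9.85547601e-01,
         1.00521689e+00],
       [ 0.00000000e+00,  0.00000000e+00,  0.00000000e+00,
         1.00000000e+00]])}
side {'fov_y': 55.274079236442404, 'cx': 286.90745359234455, 'cy': 207.26012264337112, 'pose': array([[-0.98542793,  0.05722927, -0.1601768 ,  0.36219387],
       [-0.17006896, -0.34749883,  0.92212857,  0.95950657],
       [-0.00288851,  0.93593235,  0.35216798,  0.49871667],
       [ 0.        ,  0.        ,  0.        ,  1.        ]])}
{'clock': 0.1, 'joint_pos': array([-1.14703248e+00,  2.41372405e-01,  3.86913206e-03,  1.33520971e+00,
        1.04646879e-05,  1.57080334e+00]), 'joint_vel': array([ 2.52847026e-04, -2.92841360e-03,  8.04644429e-05,  1.06518845e-03,
       -2.60018334e-04,  4.86336225e-04]), 'tau': array([-1.54988552e-04, -3.73137045e+01,  2.53010541e+01,  1.08416102e-02,
       -6.50454922e-06,  2.66511847e-06]), 'eef_pos': array([ 0.20536769, -0.45525749,  0.23048851]), 'tool_rot': array([ 9.77637167e-01,  2.10296577e-01, -1.96424166e-04, -9.37995198e-04]), 'ft_force': array([-0.21361399,  0.25598471,  0.46572416]), 'ft_torque': array([-0.05786137, -0.0441092 , -0.02107372]), 'grasp_force': 0.0, 'grip_width': 0.0851635813123164}
```

View pics/top0.png

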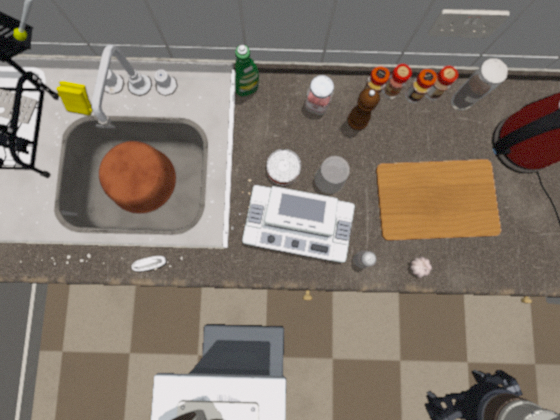

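View pics/side0.png

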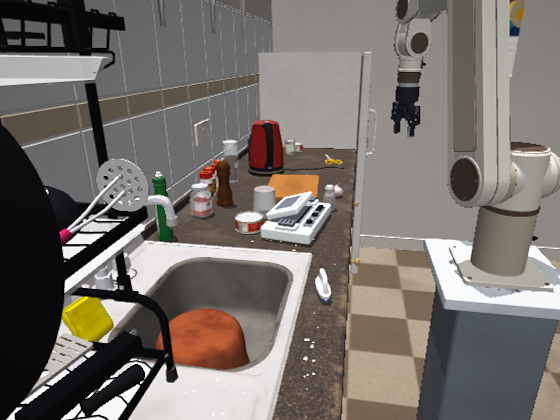

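The top view shows the sealer at about (245–355, 185–262), turned slightly. Its grey latch caps are near (256,214) and (343,230), and the keys are near (270,239), (295,244) and (319,248), with the long one at the right. In the side view the lid is ajar.

```bash
cat > h.py <<'E'
import numpy as np,cv2
def ray(c,u,v,z):
    h=c["img"].shape[0]; f=h/2/np.tan(np.radians(c["fov_y"]/2)); P=c["pose"]
    d=P[:3,:3]@np.array([(u-c["cx"])/f,-(v-c["cy"])/f,-1]); o=P[:3,3]
    return o+d*(z-o[2])/d[2]
def proj(c,p):
    h=c["img"].shape[0]; f=h/2/np.tan(np.radians(c["fov_y"]/2)); P=c["pose"]
    q=P[:3,:3].T@(np.asarray(p)-P[:3,3]); return np.array([c["cx"]-f*q[0]/q[2],c["cy"]+f*q[1]/q[2]])
E
python3 - <<'E'
from workcell import vision
from h import *
c=vision.camera("top"); im=c["img"]
cv2.imwrite("pics/crop.png",cv2.resize(im[175:275,235:385,::-1],None,fx=5,fy=5,interpolation=cv2.INTER_CUBIC))
g=im.max(2).astype(int)
for lo,hi,z in((0,75,.051),(75,150,.060)):
    m=((g>=lo)&(g<hi)).astype(np.uint8); m[:185]=0;m[262:]=0;m[:,:245]=0;m[:,356:]=0
    n,l,s,ct=cv2.connectedComponentsWithStats(m,connectivity=4)
    for i in range(1,n):
        if 15<s[i,4]<700:
            r=cv2.minAreaRect(np.argwhere(l==i)[:,::-1].astype(np.float32)); print(lo,s[i],ct[i].round(1),ray(c,*r[0],z).round(4),np.round(r[1],1),round(r[2]))
E
```

```text
0 [284 253  10   3  16] [288.5 254. ] [ 0.4468 -0.1586  0.051 ] [9.2 1.4] 11
75 [245 185   9  39 175] [247.3 199.1] [ 0.5655 -0.0592  0.06  ] [38.  8.] 90
75 [265 224  64  13 138] [296. 230.] [ 0.5043 -0.1764  0.06  ] [64.1  2.3] 11
75 [267 235   8   8  54] [270.5 238.6] [ 0.4824 -0.1141  0.06  ] [7. 7.] 90
75 [291 240   8   8  54] [294.7 243.4] [ 0.4718 -0.1722  0.06  ] [7. 7.] 90
75 [310 244  18   9 120] [319. 248.] [ 0.4627 -0.2306  0.06  ] [17.5  7.1] 11
```

View pics/crop.png

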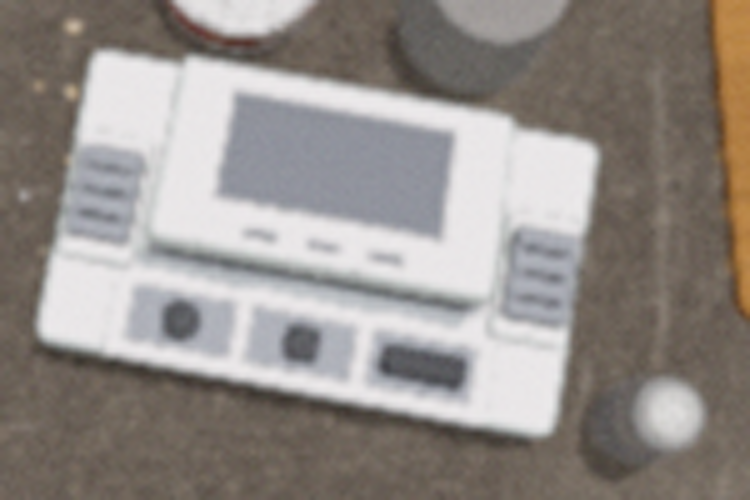

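```bash
cat > plan.py <<'E'
from workcell import vision,telemetry
from h import *
from scipy.spatial.transform import Rotation as R
c=vision.camera("top")
px=lambda x,y:(235+(x+.5)/5-.5,175+(y+.5)/5-.5)
k=[ray(c,270.5,238.6,.051),ray(c,294.7,243.4,.051),ray(c,319,248,.051)]
l=[ray(c,*px(103,194),.060),ray(c,*px(541,276),.060)]
W=np.array(k+l)[:,:2]; L=np.array([[-.053,.06],[-.053,0],[-.053,-.06],[0,.108],[0,-.108]])
# rigid 2D fit
a,b=L-L.mean(0),W-W.mean(0)
th=np.arctan2((a[:,0]*b[:,1]-a[:,1]*b[:,0]).sum(),(a*b).sum())
M=np.array([[np.cos(th),-np.sin(th)],[np.sin(th),np.cos(th)]]); t=W.mean(0)-M@L.mean(0)
print("yaw",np.degrees(th),"origin",t,"resid mm",((L@M.T+t-W)*1e3).round(1).tolist())
print("key dists",np.linalg.norm(k[0]-k[1]),np.linalg.norm(k[1]-k[2]),"latch",np.linalg.norm(l[0]-l[1]))
o=telemetry.get_obs(); T=R.from_quat(o["tool_rot"]); 
# lid front top edge height from side/top: report tool target frame
D=np.column_stack([np.r_[M[:,0],0],np.r_[-M[:,1],0],[0,0,-1]])
print("turn (deg, tool axes)",np.degrees((T.inv()*R.from_matrix(D)).as_rotvec()))
e=o["eef_pos"]
for n,p in dict(lid=[-.016,0,.062],L=[0,.108,.06],R=[0,-.108,.06],bar=[-.053,-.06,.051]).items():
    w=np.r_[M@p[:2]+t,p[2]]; print(n,w.round(4),"reach",np.hypot(*w[:2]).round(3),"shift/0.3 now",(T.inv().apply(w-e)/.3).round(4),"in aligned",(D.T@(w-e)/.3).round(4))
E
python3 plan.py
```

```text
yaw -9.288156816653 origin [ 0.52530086 -0.18180306] resid mm [[-0.3, -0.0], [0.2, -0.1], [0.1, -0.1], [0.1, -0.1], [-0.2, 0.3]]
key dists 0.059997669138837445 0.05993777058652623 latch 0.21636500319623966
turn (deg, tool axes) [-7.26477208e-02  2.09911184e-02  3.35689600e+01]
lid [ 0.5095 -0.1792  0.062 ] reach 0.54 shift/0.3 now [ 1.3024 -0.4217  0.5631] in aligned [ 0.8516 -1.0722  0.5625]
L [ 0.5427 -0.0752  0.06  ] reach 0.548 shift/0.3 now [ 1.5459 -0.6922  0.5701] in aligned [ 0.9049 -1.4322  0.5692]
R [ 0.5079 -0.2884  0.06  ] reach 0.584 shift/0.3 now [ 1.1478 -0.0923  0.5693] in aligned [ 0.9049 -0.7122  0.5692]
bar [ 0.4633 -0.2325  0.051 ] reach 0.518 shift/0.3 now [ 1.0891 -0.3232  0.5996] in aligned [ 0.7283 -0.8722  0.5992]
```

```bash
python3 -m inch '[[[0,0,0.0155],[0,0,0],1],[[0,0,0.0155],[0,0,0],1],[[0,0,0.0155],[0,0,0],1],[[0,0,0.0155],[0,0,0],1],[[0,0,0.0155],[0,0,0],1],[[0,0,0.0157],[0,0,0],1],[[0,0,0],[0,0,0],1],[[0,0,0],[0,0,0],1]]'
python3 -m inch '[[[0,0,0],[0.08,-0.1,0],1],[[0,0,0],[0.08,-0.1,0],1],[[0,0,0],[0.08,-0.1,0],1],[[0,0,0],[0.08,-0.1,0],1],[[0,0,0],[0.08,-0.1,0],1],[[0,0,0],[0.08,-0.1,0],1],[[0,0,0],[0.08,-0.1,0],1],[[0,0,0],[0.08,-0.1,0],1],[[0,0,0],[0.08,-0.1,0],1],[[0,0,0],[0.08,-0.1,0],1]]'
cat > go.py <<'E'
from workcell import telemetry
import numpy as np
from scipy.spatial.transform import Rotation as R
o=telemetry.get_obs();T=R.from_quat(o["tool_rot"]);e=o["eef_pos"]
print(o["clock"],e.round(4),"F",o["ft_force"].round(2),T.as_matrix().round(3)[:,0],"w",o["grip_width"].round(4))
for n,w in dict(lid=[.5095,-.1792,.062],L=[.5427,-.0752,.06],R=[.5079,-.2884,.06],bar=[.4633,-.2325,.051]).items(): print(n,(T.inv().apply(np.array(w)-e)/.3).round(4))
E
python3 go.py
```

```text
clock: 0.87
eef_pos: [0.2055, -0.4556, 0.2311]
tool_rot: [0.997, -0.08, -0.0, -0.0]
ft_force: [-0.9, -0.1, 0.4]
grip_width: -0.0002
grasp_force: 0.0
clock: 1.7
eef_pos: [0.4919, -0.1968, 0.2314]
tool_rot: [0.997, -0.079, 0.0, 0.0]
ft_force: [1.0, -1.1, -0.4]
grip_width: 0.0002
grasp_force: 0.0Traceback (most recent call last):
  File "go.py", line 5, in <module>
    print(o["clock"],e.round(4),"F",o["ft_force"].round(2),T.as_matrix().round(3)[:,0],"w",o["grip_width"].round(4))
                                                                                           ^^^^^^^^^^^^^^^^^^^^^
AttributeError: 'float' object has no attribute 'round'
```

```bash
sed -i 's/o\["grip_width"\].round(4)/o["grip_width"]/' go.py
python3 -m inch '[[[0,0,0],[0.025,-0.035,0.03],1],[[0,0,0],[0.02,-0.032,0.06],1],[[0,0,0],[0,0,0.08],1],[[0,0,0],[0,0,0.08],1],[[0,0,0],[0,0,0.08],1],[[0,0,0],[0,0,0.04],1],[[0,0,0],[0,0,0],1],[[0,0,0],[0,0,0],1]]'; python3 go.py
```

```text
clock: 2.37
eef_pos: [0.5065, -0.1806, 0.1196]
tool_rot: [0.997, -0.08, -0.001, -0.0]
ft_force: [0.2, 0.1, 0.2]
grip_width: 0.0
grasp_force: 0.0
2.3667 [ 0.5065 -0.1806  0.1196] F [0.22 0.09 0.18] [ 0.987 -0.16  -0.002] w 6.54286418558104e-06
lid [ 0.0094 -0.0062  0.192 ]
L [ 0.0631 -0.3662  0.1986]
R [0.0624 0.3539 0.1984]
bar [-0.1141  0.1938  0.2288]
```

Push down to about z = 0.066 in 4.5 mm rows, then read the force.

```bash
python3 -m inch '[[[0,0,0],[0,-0.006,0.02],1],[[0,0,0],[0,0,0.02],1],[[0,0,0],[0,0,0.02],1],[[0,0,0],[0,0,0.02],1],[[0,0,0],[0,0,0.02],1],[[0,0,0],[0,0,0.02],1],[[0,0,0],[0,0,0.02],1],[[0,0,0],[0,0,0.02],1],[[0,0,0],[0,0,0.015],1],[[0,0,0],[0,0,0],1]]'
python3 -m inch '[[[0,0,0],[0,0,0.01],1],[[0,0,0],[0,0,0.01],1],[[0,0,0],[0,0,0],1]]'
python3 go.py
```

```text
clock: 3.2
eef_pos: [0.5072, -0.1787, 0.0666]
tool_rot: [0.997, -0.081, -0.001, -0.0]
ft_force: [0.7, 0.6, 0.3]
grip_width: 0.0003
grasp_force: 0.0
clock: 3.45
eef_pos: [0.5081, -0.179, 0.0621]
tool_rot: [0.997, -0.081, 0.001, 0.0]
ft_force: [0.3, 0.6, 0.5]
grip_width: 0.0001
grasp_force: 0.0
3.45 [ 0.5081 -0.179   0.0621] F [0.3  0.61 0.48] [ 0.987 -0.161  0.001] w 0.00011568748976249761
lid [ 0.0047 -0.0002  0.0004]
L [ 0.0581 -0.3601  0.0071]
R [0.0581 0.3599 0.0071]
bar [-0.1187  0.2     0.0369]
```

```bash
python3 -m inch '[[[0,0,0],[0,0,0.005],1],[[0,0,0],[0,0,0.005],1],[[0,0,0],[0,0,0],1],[[0,0,0],[0,0,0],1]]'
python3 go.py
python3 - <<'E'
from workcell import vision
from h import *
c=vision.camera("side"); u,v=proj(c,[.51,-.18,.06]).astype(int); print(u,v)
cv2.imwrite("pics/s1.png",cv2.resize(c["img"][v-50:v+50,u-65:u+65,::-1],None,fx=5,fy=5,interpolation=cv2.INTER_CUBIC))
E
```

```text
clock: 3.78
eef_pos: [0.5082, -0.179, 0.0619]
tool_rot: [0.997, -0.081, 0.001, 0.0]
ft_force: [-6.9, 2.5, 19.0]
grip_width: -0.0003
grasp_force: 9.6
3.7833 [ 0.5082 -0.179   0.0619] F [-6.93  2.52 19.  ] [ 0.987 -0.161  0.003] w -0.0003124596234215052
lid [ 0.0045 -0.0002 -0.0003]
L [ 0.0578 -0.3602  0.0063]
R [0.0578 0.3599 0.0066]
bar [-0.119   0.1999  0.0361]
303 209
```

View pics/s1.png

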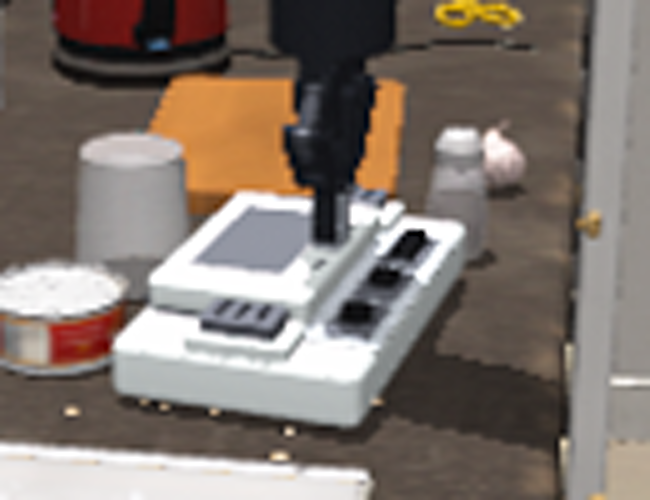

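The picture shows the lid lying flat under the fingertips, near (320,240) in the crop. With 19 N at z = 0.062 it is shut. Next the left latch.

```bash
python3 -m inch '[[[0,0,0],[0,0,-0.05],1],[[0,0,0],[0,0,-0.06],1],[[0,0,0],[0.015,-0.09,0],1],[[0,0,0],[0.015,-0.09,0],1],[[0,0,0],[0.015,-0.09,0],1],[[0,0,0],[0.013,-0.09,0],1],[[0,0,0],[0,0,0],1],[[0,0,0],[0,0,0],1]]'; python3 go.py
```

```text
clock: 4.5
eef_pos: [0.5416, -0.0808, 0.0917]
tool_rot: [0.997, -0.075, 0.0, -0.002]
ft_force: [-0.5, 0.1, 0.8]
grip_width: -0.0002
grasp_force: 0.0
4.5 [ 0.5416 -0.0808  0.0917] F [-0.47  0.07  0.76] [ 0.989 -0.149  0.   ] w -0.00019340618233264193
lid [-0.057   0.3408  0.0972]
L [ 0.0007 -0.0184  0.1056]
R [-0.0079  0.7016  0.1021]
bar [-0.1828  0.5397  0.1328]
```

```bash
python3 -m inch '[[[0,0,0],[0,-0.018,0.02],1],[[0,0,0],[0,0,0.03],1],[[0,0,0],[0,0,0.03],1],[[0,0,0],[0,0,0.02],1],[[0,0,0],[0,0,0.015],1],[[0,0,0],[0,0,0.015],1],[[0,0,0],[0,0,0.005],1],[[0,0,0],[0,0,0],1],[[0,0,0],[0,0,0],1],[[0,0,0],[0,0,0],1]]'; python3 go.py
```

```text
clock: 5.33
eef_pos: [0.5406, -0.0793, 0.052]
tool_rot: [0.997, -0.074, -0.0, -0.003]
ft_force: [-4.8, -1.6, 9.0]
grip_width: -0.0002
grasp_force: 4.5
5.3333 [ 0.5406 -0.0793  0.052 ] F [-4.83 -1.6   9.04] [ 0.989 -0.148 -0.001] w -0.00016525459601235157
lid [-0.0534  0.3445 -0.0352]
L [ 0.0047 -0.0147 -0.0265]
R [-0.0048  0.7053 -0.0308]
bar [-1.794e-01  5.432e-01  4.000e-04]
```

```bash
python3 -m inch '[[[0,0,0],[0,0,0.004],1],[[0,0,0],[0,0,0],1],[[0,0,0],[0,0,0],1]]'; python3 -m inch '[[[0,0,0],[0,0,-0.06],1],[[0,0,0],[0,0,-0.08],1],[[0,0,0],[0,0,-0.02],1],[[0,0,0],[0,0.12,0],1],[[0,0,0],[0,0.12,0],1],[[0,0,0],[0,0.12,0],1],[[0,0,0],[0,0.12,0],1],[[0,0,0],[0,0.12,0],1],[[0,0,0],[0,0.1,0],1],[[0,0,0],[0,0,0],1]]'; python3 go.py;python3 -c "
from workcell import telemetry;print(telemetry.get_obs()['joint_pos'].round(2))"
```

```text
clock: 5.58
eef_pos: [0.5406, -0.0793, 0.0519]
tool_rot: [0.997, -0.074, -0.0, -0.003]
ft_force: [-7.0, -0.7, 16.5]
grip_width: 0.0003
grasp_force: 7.9
clock: 6.42
eef_pos: [0.5099, -0.2924, 0.0959]
tool_rot: [0.997, -0.077, 0.001, -0.002]
ft_force: [0.2, 0.2, 0.5]
grip_width: -0.0
grasp_force: 0.0
6.4167 [ 0.5099 -0.2924  0.0959] F [0.15 0.23 0.53] [ 0.988 -0.154  0.001] w -2.97687682016245e-05
lid [-0.0595 -0.3721  0.1146]
L [-0.0035 -0.7316  0.123 ]
R [-0.0087 -0.0116  0.1196]
bar [-0.1843 -0.1727  0.1502]
[-0.52  0.5   0.02  1.09  0.    2.77]
```

Left latch bottomed out at z = 0.052 with 16 N. Now the right latch.

```bash
python3 -m inch '[[[0,0,0],[-0.008,-0.011,0.02],1],[[0,0,0],[0,0,0.03],1],[[0,0,0],[0,0,0.03],1],[[0,0,0],[0,0,0.03],1],[[0,0,0],[0,0,0.015],1],[[0,0,0],[0,0,0.015],1],[[0,0,0],[0,0,0.01],1],[[0,0,0],[0,0,0],1],[[0,0,0],[0,0,0],1],[[0,0,0],[0,0,0],1]]'; python3 go.py
```

```text
clock: 7.25
eef_pos: [0.509, -0.2817, 0.0521]
tool_rot: [0.997, -0.073, 0.0, -0.004]
ft_force: [-2.5, 3.3, 5.6]
grip_width: 0.0001
grasp_force: 2.7
7.25 [ 0.509  -0.2817  0.0521] F [-2.47  3.28  5.59] [ 0.989 -0.146  0.   ] w 5.0627625876128154e-05
lid [-0.0484 -0.3386 -0.0302]
L [ 0.0104 -0.6977 -0.0205]
R [-0.0005  0.0223 -0.0265]
bar [-0.1748 -0.1401  0.0048]
```

```bash
python3 -m inch '[[[0,0,0],[0,0,0.007],1],[[0,0,0],[0,0,0],1],[[0,0,0],[0,0,0],1],[[0,0,0],[0,0,0],1]]'; python3 -m inch '[[[0,0,0],[0,0,-0.06],1],[[0,0,0],[0,0,-0.08],1],[[0,0,0],[0,0,-0.02],1],[[0,0,0],[-0.09,-0.07,0],1],[[0,0,0],[-0.087,-0.07,0],1],[[0,0,0],[0,0,0],1],[[0,0,0],[0,0,0],1],[[0,0,0],[0,0,0],1]]'; python3 go.py
python3 - <<'E'
from workcell import vision
from h import *
c=vision.camera("side"); u,v=proj(c,[.51,-.18,.06]).astype(int)
cv2.imwrite("pics/s2.png",cv2.resize(c["img"][v-50:v+50,u-65:u+65,::-1],None,fx=5,fy=5,interpolation=cv2.INTER_CUBIC))
E
```

```text
clock: 7.58
eef_pos: [0.5091, -0.2818, 0.0519]
tool_rot: [0.997, -0.073, 0.001, -0.004]
ft_force: [-4.7, 3.9, 16.5]
grip_width: -0.0003
grasp_force: 7.9
clock: 8.25
eef_pos: [0.4632, -0.2339, 0.0979]
tool_rot: [0.997, -0.074, 0.001, -0.003]
ft_force: [0.1, -0.5, -0.4]
grip_width: 0.0002
grasp_force: 0.0
8.25 [ 0.4632 -0.2339  0.0979] F [ 0.1  -0.55 -0.4 ] [ 0.989 -0.147  0.001] w 0.00016274482915333468
lid [ 0.1257 -0.2023  0.1212]
L [ 0.1843 -0.5614  0.1303]
R [0.1738 0.1586 0.1256]
bar [-0.0007 -0.0037  0.1564]
```

View pics/s2.png

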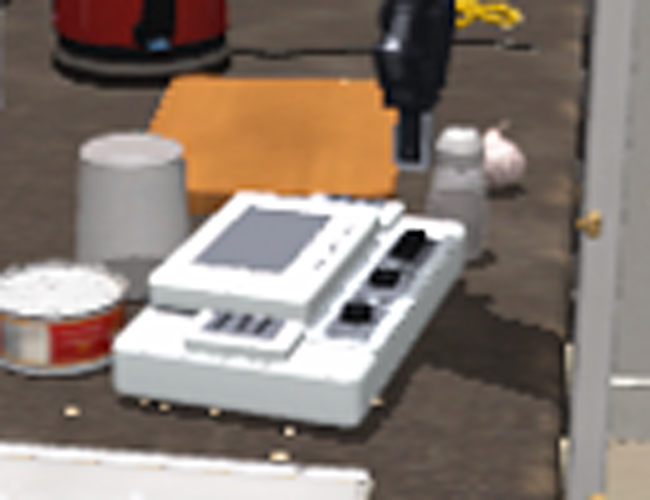

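The picture shows the lid flat, the left latch sunk flush near (245,325) in the crop and the right one low near (360,208). The bystanders have not moved. Now the bar key.

```bash
python3 -m inch '[[[0,0,0],[-0.001,-0.002,0.04],1],[[0,0,0],[0,0,0.04],1],[[0,0,0],[0,0,0.04],1],[[0,0,0],[0,0,0.02],1],[[0,0,0],[0,0,0.015],1],[[0,0,0],[0,0,0.01],1],[[0,0,0],[0,0,0.01],1],[[0,0,0],[0,0,0],1],[[0,0,0],[0,0,0],1],[[0,0,0],[0,0,0],1]]'; python3 go.py
```

```text
clock: 9.13
eef_pos: [0.4628, -0.2332, 0.0463]
tool_rot: [0.997, -0.074, 0.001, -0.003]
ft_force: [-0.4, 0.2, 4.4]
grip_width: -0.0
grasp_force: 2.3
9.1333 [ 0.4628 -0.2332  0.0463] F [-0.37  0.24  4.43] [ 0.989 -0.147  0.001] w -1.2080724188938758e-05
lid [ 0.1274 -0.2014 -0.0509]
L [ 0.1858 -0.5605 -0.0419]
R [ 0.1757  0.1594 -0.0464]
bar [ 0.0012 -0.0028 -0.0156]
```

```bash
python3 -m inch '[[[0,0,0],[0,0,0.008],1],[[0,0,0],[0,0,0.002],1],[[0,0,0],[0,0,0],1],[[0,0,0],[0,0,0],1],[[0,0,0],[0,0,0],1]]'; python3 -m inch '[[[0,0,0],[0,0,-0.06],1],[[0,0,0],[0,0,-0.1],1],[[0,0,0],[0,0,-0.12],1],[[0,0,0],[0,0,-0.1],1],[[0,0,0],[-0.1,0,0],1],[[0,0,0],[-0.1,0,0],1],[[0,0,0],[-0.1,0,0],1],[[0,0,0],[-0.1,0,0],1],[[0,0,0],[0,0,0],1],[[0,0,0],[0,0,0],1]]'
python3 - <<'E'
from workcell import vision
from h import *
c=vision.camera("top")
cv2.imwrite("pics/t2.png",cv2.resize(c["img"][175:275,235:385,::-1],None,fx=5,fy=5,interpolation=cv2.INTER_CUBIC))
E
```

```text
clock: 9.55
eef_pos: [0.463, -0.2333, 0.0456]
tool_rot: [0.997, -0.074, 0.002, -0.003]
ft_force: [-7.8, 1.7, 21.2]
grip_width: 0.0002
grasp_force: 11.0
clock: 10.38
eef_pos: [0.3427, -0.2156, 0.1566]
tool_rot: [0.997, -0.074, 0.001, -0.004]
ft_force: [-0.0, -0.4, 0.4]
grip_width: 0.0
grasp_force: 0.0
```

View pics/t2.png

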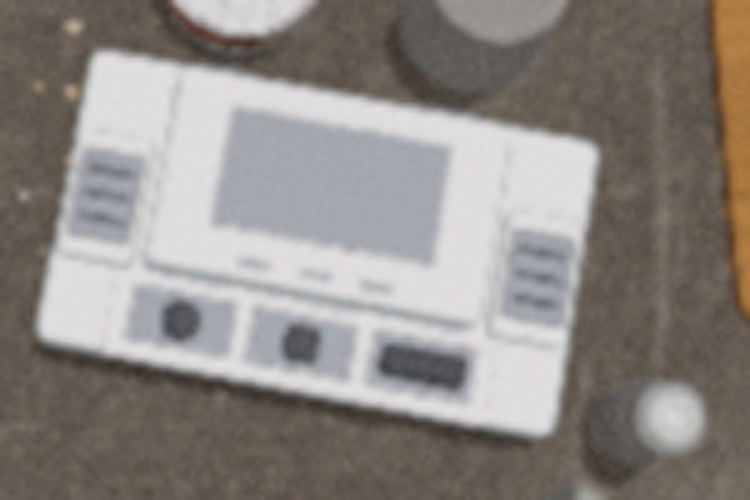

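The picture shows the lid flat, all three keys up and the robot clear of the sealer; the bystanders are within about 1 px of where they were. The bar key bottomed out at 21 N.

```bash
python3 -c "
from workcell import workorder;print(workorder.job_done())"
```

```text
the job is handed in; nothing more can be done
None
```

I handed the trial run in at about 10.4 s: lid pushed shut, left latch down, right latch down, then the bar key pressed to its stop and back up; the hand-in returned no verdict.

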